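Stand the shelf-peg pots in their colour trays

TASK

The bookshelf is about to go together, so get its shelf pegs sorted: carry each wooden peg pot that has a coloured band round its rim to the tray of the same colour and set it down (don't drop it) so that it stands upright, flat on the floor inside that tray. Keep the pots upright on the way so no pegs spill. The plain pot without a band has no tray: leave it where it is, and leave the red box, the depth gauge and the corner brace where they are too.

Things in the scene. Friction and masses are not known exactly. Their poses are not given: they have to be found in the camera images.
- pot_blue: round wooden shelf-peg pot with a blue painted band round its rim, a bunch of steel shelf pegs in its mouth (fast inside, their tops up to 3 mm above the rim); straight-sided, 54 mm diameter, 70 mm tall, about 0.1 to 0.2 kg, loose, standing upright on the white panel, whose top is 5 mm above the work surface. Origin: centre of its underside; z up. It can be gripped across its diameter at any yaw
- pot_yellow: round wooden shelf-peg pot with a yellow painted band round its rim, a bunch of steel shelf pegs in its mouth (fast inside, their tops up to 3 mm above the rim); straight-sided, 54 mm diameter, 70 mm tall, about 0.1 to 0.2 kg, loose, standing upright on the white panel, whose top is 5 mm above the work surface. Origin: centre of its underside; z up. It can be gripped across its diameter at any yaw
- pot_green: round wooden shelf-peg pot with a green painted band round its rim, a bunch of steel shelf pegs in its mouth (fast inside, their tops up to 3 mm above the rim); straight-sided, 54 mm diameter, 70 mm tall, about 0.1 to 0.2 kg, loose, standing upright on the white panel, whose top is 5 mm above the work surface. Origin: centre of its underside; z up. It can be gripped across its diameter at any yaw
- pot_plain: the same wooden peg pot (54 mm diameter, 70 mm tall) but with no painted band, bare wood up to the rim; loose, has no tray. Origin: centre of its underside; z up
- tray_blue: shallow square open tray of solid blue plastic, fixed to the panel: 86 x 86 mm outside, 74 x 74 mm inside, walls 6 mm thick and 18 mm high, inner floor 4 mm above its underside; empty at the start. Origin: centre of its underside, on the panel; x and y along its sides, z up
- tray_yellow: shallow square open tray of solid yellow plastic, fixed to the panel: 86 x 86 mm outside, 74 x 74 mm inside, walls 6 mm thick and 18 mm high, inner floor 4 mm above its underside; empty at the start. Origin: centre of its underside, on the panel; x and y along its sides, z up
- tray_green: shallow square open tray of solid green plastic, fixed to the panel: 86 x 86 mm outside, 74 x 74 mm inside, walls 6 mm thick and 18 mm high, inner floor 4 mm above its underside; empty at the start. Origin: centre of its underside, on the panel; x and y along its sides, z up
- red_box: red plastic snap-lid box, shut, 66 x 90 x 40 mm high, loose, 0.45 kg, standing among the pots and trays. Origin: centre of its underside
- depth_gauge: steel depth gauge with a black turning knob, standing on its bridge, 26 x 100 mm footprint, 84 mm tall, at the left of the panel. Origin: centre of its underside
- brace: chrome L-shaped corner brace, two 60 mm legs 18 mm wide and 3 mm thick, one leg flat on the panel along its +x, the other upright, at the right of the panel. Origin: underside at the bend

How it is judged:
At the end, for the whole second after the job is handed in: Each banded pot stands upright (0.1 rad), released and at rest, on the inner floor of the tray of its own colour, centres within 15 mm; the plain pot still stands, and it, the red box, the depth gauge and the brace are within 30 mm of where they began (horizontal distance between pot_blue and tray_blue below 0.015 m and z of pot_blue in the frame of tray_blue between 0.001 and 0.008 m and angle between each of pot_blue, pot_yellow, pot_green, pot_plain's own z axis and vertical below 0.1 rad and linear speed of each of pot_blue, pot_yellow, pot_green below 0.02 m/s and angular speed of each of pot_blue, pot_yellow, pot_green below 0.3 rad/s and horizontal distance between pot_yellow and tray_yellow below 0.015 m and z of pot_yellow in the frame of tray_yellow between 0.001 and 0.008 m and horizontal distance between pot_green and tray_green below 0.015 m and z of pot_green in the frame of tray_green between 0.001 and 0.008 m and distance of each of pot_plain, red_box, depth_gauge, brace from where it was at the start of the episode below 0.03 m); the robot touches nothing.
It fails at once if a banded pot is tipped by more than 35 degrees, so that pegs would spill (angle between any of pot_blue, pot_yellow, pot_green's own z axis and vertical above 0.61 rad).
It fails at once if a banded pot is dropped: free of the fingers with its underside more than 40 mm above the work surface ((height (world z) of pot_blue above 0.04 m and contact force between the fingers and pot_blue below 0.02 N) or (height (world z) of pot_yellow above 0.04 m and contact force between the fingers and pot_yellow below 0.02 N) or (height (world z) of pot_green above 0.04 m and contact force between the fingers and pot_green below 0.02 N)).
It fails at once if the plain pot, red box, depth gauge or brace is moved more than 30 mm (distance of any of pot_plain, red_box, depth_gauge, brace from where it was at the start of the episode above 0.03 m).
It also fails if it takes over 83 s, if anything falls off the work surface, if the arm or the gripper's body presses on something with over 40 N, if the wrist force passes 120 N, or if a joint passes its speed limit or range.

ROBOT

A 7-joint arm with a two-finger parallel gripper is mounted at the origin on the work surface. World frame = base frame: x ahead of the robot, y to its left, z up, the work surface at z = 0. Lengths are in m, angles in rad, forces in N, time in s.
With the tool pointing down it reaches from about 0.425 to 0.875 m from the base axis. Payload 4.7 kg.
Tool frame: the origin (TCP) lies at the very end of the fingers, on their centre line; the grasp point (between the pads) lies behind it (ctrl.tcp_to_grasp is the z of the grasp point in the tool frame, in m); z points along the fingers, y is the line along which they close (so a half turn about z gives the same grasp; the last joint's range is limited). The gripper opens to 87 mm and grips with 3 to 60 N. Pads are 19 mm wide; open, the fingers measure 117 mm over their backs; the gripper's body (75 mm by 190 mm) begins 51 mm behind the grasp point.
Start: joints at [-1.223, 0.321, -0.07, 1.45, 0.023, 1.371, -0.057], TCP at [0.213, 0.614, 0.223] pointing down, gripper open.
Joint ranges: [-2.86, 2.86], [-0.3, 2.09], [-1.38, 1.24], [0.06, 2.45], [-1.56, 4.7], [0.09, 2.05], [-2.69, 2.69]. Speed limits (rad/s): [2.57, 2.57, 3.14, 3.14, 3.14, 3.14, 3.14].

INTERFACE

Orientations are given as a rotation vector (axis times angle).
In Python, from bench import ctrl gives the robot as it stands.
- The arm moves only by the tool step_arm, never from a script. Its argument "targets" is a list of rows, each a list of 7 numbers: the shift along the world's x, y, z in cm, then the turn, a rotation vector about the world's x, y, z in degrees, then the opening, from 0 (shut) to 1 (fully open). A call has exactly 5 rows; each row shifts and turns the commanded pose from where the row before left it; what a row does not reach is not made up. A row lasts 1/12 s, in which the tool goes at most 41.7 mm and 7.16 degrees, less where a joint would pass 70% of its speed; a pose out of reach is approached as far as the arm can. A call with a gripper value outside its range is refused whole. The fingers move at their own pace and stop on an object; "force" is the grip in N (left out, the last holds). Time passes only in rows, so rows that do not move let the fingers close, or fill a call up. It gives the time, the measured TCP pose, the force, the opening and the grip force at its end, in the units of the state.
- ctrl.get_state(): the state, without advancing time (a new reading comes with each control period).
- ctrl.get_image(name): name is "scene" or "top" or "wrist"; returns (picture, depth): 400x640x3 uint8, red, green, blue; 400x640 float32, m along the optical axis (not along the pixel's ray), 0 where there is no reading.
- ctrl.camera_params(name): a dict with "intrinsics" (3x3 intrinsics, pixels), "rvec" (rotation vector, rad) and "tvec" (3), from world to camera coordinates, as OpenCV has them; the wrist camera has in their place "hand_eye" (4x4, takes a point from camera to tool coordinates, whose origin is the TCP and whose axes are the flange's). Camera axes: x right, y down, z forward; pixel columns grow to the right and rows downward; lengths in m; the calibration is good to about 2 mm. The wrist camera is an equidistant fisheye: a pixel r from the principal point sees the ray r / f radians off the axis. A picture is of the moment at which its call begins: read the wrist's pose just before it. camera_params takes no time and is no camera call.
- ctrl.close_job(): hands the job in; it is judged then, once.
The state is a dict: "time": time; "joint_positions": joint angles; "qd": joint speeds; "joint_torque": joint torques, N m; "position": TCP position; "tool_rot": TCP orientation; "ft_force": force on the tool from outside, world axes, zero at the start; "torque": the same for the moment, N m; "grip_width": opening from 0.0 (shut) to 1.0 (fully open); "grip_force": force on a finger pad.
Only numpy, scipy, OpenCV 4.12 (cv2) and the standard library are available. Lean on these libraries where they do the work, as an engineer would, in place of code of your own. Each camera call takes 0.05 s, during which the arm holds its last target. There are 200 camera calls.

## Working session

There is one attempt and no reset: what is moved stays moved. The work goes in short steps, Python scripts to look and compute and a tool call to move; the robot and the scene stay as the last step left them, time stands still between calls to the robot, and variables do not carry over. Pictures are saved under pics/ and viewed, at most 14 in all, crops included, and the job is handed in when it is done.

Besides the shell and the picture viewer there is one more tool, called after "Emit:" as name(argument=value, ...) on one line, values as JSON. step_arm: Moves the arm, as the interface text tells. Its arguments: {"type":"object","properties":{"targets":{"type":"array"},"force":{"type":"number"}},"required":["targets"]}

```bash
mkdir -p pics
cat > h.py <<'E'
import numpy as np, cv2
from bench import ctrl
def cam(n):
    p=ctrl.camera_params(n);K=np.array(p["intrinsics"]);R=cv2.Rodrigues(np.array(p["rvec"],float))[0];t=np.array(p["tvec"],float).ravel()
    return K,R,t
def world(n,d):
    K,R,t=cam(n);v,u=np.mgrid[:400,:640]
    P=np.stack([(u-K[0,2])/K[0,0]*d,(v-K[1,2])/K[1,1]*d,d],-1)
    return (P-t)@R
def ray(n,u,v,z):
    K,R,t=cam(n);c=-R.T@t;r=R.T@np.linalg.inv(K)@np.array([u,v,1.]);return c+r*(z-c[2])/r[2]
E
python3 - <<'E'
from h import *
print(ctrl.get_state()["position"],ctrl.get_state()["tool_rot"],ctrl.tcp_to_grasp)
for n in("scene","top"):
    im,d=ctrl.get_image(n);np.savez(f"{n}.npz",im=im,d=d);cv2.imwrite(f"pics/{n}0.png",im[...,::-1]);K,R,t=cam(n);print(n,K[0],(-R.T@t).round(3),(d>0).mean())
E
```

```text
[0.21282032 0.61357506 0.22147499] [-5.21834797e-01 -3.09771098e+00  2.96540026e-03] -0.0187
scene [378.87510335   0.         319.79830374] [ 1.13  -0.176  0.814] 0.9961015625
top [411.68126973   0.         318.16772497] [0.383 0.015 1.342] 0.99598828125
```

View pics/top0.png

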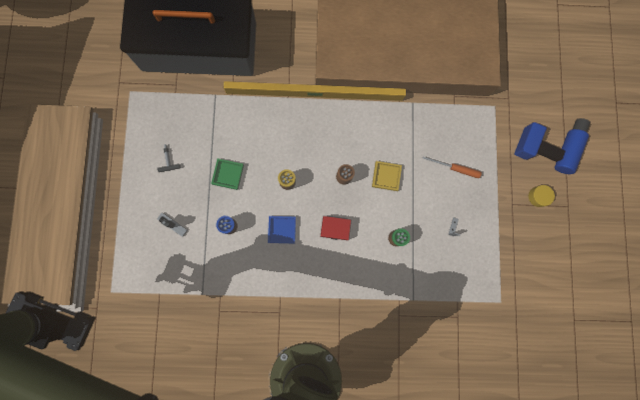

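View pics/scene0.png

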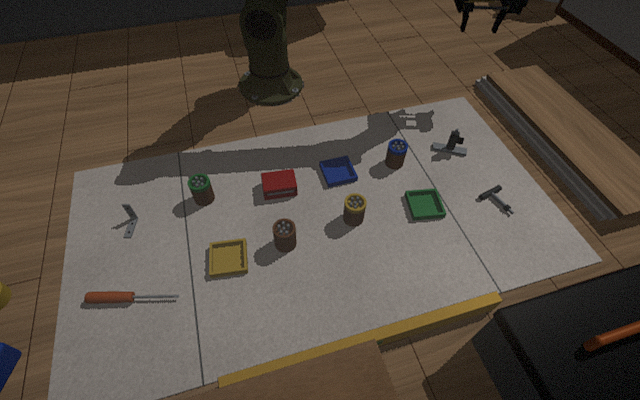

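The top view shows pots at about blue (227,225), yellow (287,179), plain (345,174) and green (400,237). The trays are at green (228,174), blue (283,229) and yellow (388,176), and the red box is at (337,227). The scene view agrees. Next I'll measure them.

Run:
```python
from h import *
top=dict(pb=(227,225),py=(287,179),pp=(345,174),pg=(400,237),tg=(228,174),tb=(283,229),ty=(388,176),rb=(337,227))
sc=dict(pb=(397,152),py=(355,210),pp=(285,234),pg=(201,188),tg=(425,205),tb=(338,171),ty=(229,258),rb=(279,184))
hue=dict(b=(105,130),y=(20,35),g=(45,85),r=(0,6))
for n,D in(("top",top),("scene",sc)):
    f=np.load(n+".npz");im,d=f["im"],f["d"];W=world(n,d);hsv=cv2.cvtColor(im,cv2.COLOR_RGB2HSV)
    for k,(u,v) in D.items():
        m=np.zeros((400,640),bool);m[v-24:v+25,u-24:u+25]=1
        z=0.075 if k[0]=='p' else .023
        if k[0]=='p': s=m&(W[...,2]>.064)&(W[...,2]<.09)
        else:
            c=k[1] if k!="rb" else "r";h=hue[c];s=m&(hsv[...,0]>=h[0])&(hsv[...,0]<=h[1])&(hsv[...,1]>110)
            if k=="rb": s=m&((hsv[...,0]<8)|(hsv[...,0]>172))&(hsv[...,1]>120);z=.045
        nn,L,S,C=cv2.connectedComponentsWithStats(s.astype(np.uint8));i=1+S[1:,4].argmax();s=L==i
        c=cv2.findContours(s.astype(np.uint8),0,2)[0];c=max(c,key=len)
        hull=cv2.convexHull(c)[:,0]
        P=np.array([ray(n,a,b,z)[:2] for a,b in hull],np.float32)
        if k[0]=='p': (cc,r)=cv2.minEnclosingCircle(P);o=(np.round(cc,4),round(r,4))
        else: b=cv2.minAreaRect(P);o=(np.round(b[0],4),np.round(b[1],3),round(b[2],1))
        print(n,k,S[i,4],*o,"ptmean",W[s].mean(0).round(4), "zmax",W[s][:,2].max().round(3))
```

```text
top pb 174 [0.4705 0.2594] 0.0278 ptmean [0.4713 0.26   0.0732] zmax 0.083
top py 176 [0.6215 0.0775] 0.0277 ptmean [0.6221 0.0775 0.0736] zmax 0.083
top pp 134 [ 0.6439 -0.1081] 0.0282 ptmean [ 0.6449 -0.109   0.0739] zmax 0.081
top pg 190 [ 0.4486 -0.2821] 0.0282 ptmean [ 0.4477 -0.2828  0.0733] zmax 0.082
top tg 3 [0.6558 0.2706] [0.005 0.005] 48.4 ptmean [0.6567 0.2723 0.0134] zmax 0.015
top tb 494 [0.4654 0.0897] [0.084 0.077] 89.1 ptmean [0.4715 0.0861 0.0184] zmax 1.342
top ty 687 [ 0.6489 -0.2469] [0.087 0.087] 82.6 ptmean [ 0.6482 -0.2466  0.024 ] zmax 1.342
top rb 566 [ 0.4719 -0.0811] [0.088 0.064] 84.3 ptmean [ 0.4715 -0.0812  0.045 ] zmax 0.053
scene pb 225 [0.4765 0.2577] 0.032 ptmean [0.4733 0.2606 0.0712] zmax 0.078
scene py 278 [0.6269 0.0774] 0.0305 ptmean [0.6242 0.0785 0.0715] zmax 0.078
scene pp 296 [ 0.6502 -0.108 ] 0.0297 ptmean [ 0.6475 -0.1074  0.0712] zmax 0.077
scene pg 275 [ 0.4536 -0.2808] 0.0313 ptmean [ 0.4506 -0.2813  0.0717] zmax 0.077
scene tg 68 [0.6369 0.2752] [0.043 0.046] 75.0 ptmean [0.6458 0.2743 0.0328] zmax 0.814
scene tb 526 [0.4703 0.0907] [0.087 0.094] 89.5 ptmean [0.4697 0.0894 0.0167] zmax 0.814
scene ty 1143 [ 0.655  -0.2458] [0.087 0.093] 82.5 ptmean [ 0.6508 -0.2481  0.0137] zmax 0.814
scene rb 646 [ 0.4789 -0.0806] [0.087 0.072] 83.2 ptmean [ 0.4764 -0.0802  0.0426] zmax 0.047
```

Run:
```python
from h import *
n="top";f=np.load(n+".npz");im,d=f["im"],f["d"];W=world(n,d);hsv=cv2.cvtColor(im,cv2.COLOR_RGB2HSV)
for k,(u,v) in dict(tg=(228,174),tb=(283,229),ty=(388,176)).items():
    s=np.zeros((400,640),bool);s[v-22:v+23,u-22:u+23]=1
    print(k,hsv[v,u],hsv[v-13,u],hsv[v+13,u])
    for nm,q,z in(("sat",s&(hsv[...,1]>75)&(hsv[...,2]>25),.023),("rim",s&(W[...,2]>.017)&(W[...,2]<.035),.023)):
        nn,L,S,C=cv2.connectedComponentsWithStats(q.astype(np.uint8));i=1+S[1:,4].argmax()
        c=max(cv2.findContours((L==i).astype(np.uint8),0,2)[0],key=len)[:,0]
        P=np.array([ray(n,a,b,z)[:2] for a,b in c],np.float32);b=cv2.minAreaRect(P);print(nm,S[i,4],np.round(b[0],4),np.round(b[1],3),round(b[2],1))
```

```text
tg [ 65 107 124] [ 66  97 123] [ 65  95 107]
sat 637 [0.6372 0.2734] [0.085 0.086] 79.3
rim 216 [0.6384 0.2725] [0.087 0.087] 79.7
tb [112 149 152] [114  84 130] [113 105  95]
sat 723 [0.4637 0.0895] [0.083 0.086] 1.7
rim 193 [0.4636 0.0894] [0.083 0.086] 1.8
ty [ 23 145 169] [ 23 131 158] [ 23 113 136]
sat 717 [ 0.6494 -0.2474] [0.089 0.089] 82.4
rim 206 [ 0.6504 -0.2482] [0.087 0.088] 82.4
```

Emit:
step_arm(targets=[[1.85,-2.52,-0.43,0,0,0,1],[1.85,-2.52,-0.43,0,0,0,1],[1.85,-2.52,-0.43,0,0,0,1],[1.85,-2.52,-0.43,0,0,0,1],[1.85,-2.52,-0.43,0,0,0,1]], force=20)

```text
time: 0.52
position: [0.306, 0.4865, 0.2004]
tool_rot: [-0.522, -3.098, 0.001]
ft_force: [0.7, -0.1, 0.3]
grip_width: 1.001
grip_force: 0.0
```

Emit:
step_arm(targets=[[1.85,-2.52,-0.43,0,0,0,1],[1.85,-2.52,-0.43,0,0,0,1],[1.85,-2.52,-0.43,0,0,0,1],[1.85,-2.52,-0.43,0,0,0,1],[1.85,-2.52,-0.43,0,0,0,1]])

```text
time: 0.93
position: [0.3985, 0.3605, 0.179]
tool_rot: [-0.522, -3.098, 0.001]
ft_force: [1.4, 0.5, -1.0]
grip_width: 1.001
grip_force: 0.0
```

Emit:
step_arm(targets=[[1.85,-2.52,-0.43,0,0,0,1],[1.85,-2.52,-0.43,0,0,0,1],[1.85,-2.52,-0.43,0,0,0,1],[1.85,-2.52,-0.43,0,0,0,1],[0,0,0,0,0,0,1]])

```text
time: 1.35
position: [0.4756, 0.2536, 0.1613]
tool_rot: [0.537, 3.094, -0.007]
ft_force: [0.7, -0.6, -0.7]
grip_width: 1.003
grip_force: 0.0
```

```bash
cat >> h.py <<'E'
def wrist():
    s=ctrl.get_state();im,d=ctrl.get_image("wrist");p=ctrl.camera_params("wrist");K=np.array(p["intrinsics"]);H=np.array(p["hand_eye"])
    T=np.eye(4);T[:3,:3]=cv2.Rodrigues(np.array(s["tool_rot"],float))[0];T[:3,3]=s["position"];return im,d,K,T@H,s
def wray(K,C,u,v,z):
    x,y=(u-K[0,2])/K[0,0],(v-K[1,2])/K[1,1];r=np.hypot(x,y);k=np.sin(r)/max(r,1e-9)
    w=C[:3,:3]@np.array([x*k,y*k,np.cos(r)]);return C[:3,3]+w*(z-C[2,3])/w[2]
def wpix(K,C,P):
    q=C[:3,:3].T@(np.array(P)-C[:3,3]);h=np.hypot(q[0],q[1]);t=np.arctan2(h,q[2]);return K[0,0]*q[0]/h*t+K[0,2],K[1,1]*q[1]/h*t+K[1,2]
E
python3 - <<'E'
from h import *
im,d,K,C,s=wrist();print(s["time"],s["position"],s["tool_rot"],C.round(3))
np.savez("w0.npz",im=im,d=d,K=K,C=C)
for P in([.471,.260,.075],[.638,.273,.023],[.464,.0895,.023],[.622,.0775,.075]):
    u,v=wpix(K,C,P);print(u,v);cv2.circle(im,(int(u),int(v)),3,(255,0,255),-1)
cv2.imwrite("pics/w0.png",im[...,::-1])
E
```

```text
1.35 [0.47562348 0.25361818 0.16129962] [ 0.53683633  3.09380078 -0.00676208] [[ 0.336  0.9    0.279  0.399]
 [ 0.942 -0.32  -0.104  0.281]
 [-0.004  0.297 -0.955  0.324]
 [ 0.     0.     0.     1.   ]]
326.2165810445216 191.58911642618878
381.1377903473946 300.5976699157891
180.7781903647647 221.4158419340235
222.45053511239342 356.15870377369635
```

View pics/w0.png

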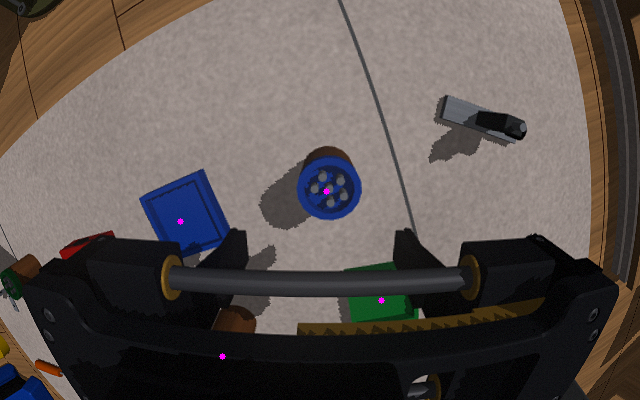

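The estimates land on the objects: the blue rim is centred near (329,188) and the blue tray near (186,213). I'll refine these by ray casting from this view.

```bash
cat >> h.py <<'E'
def potw(lo,hi,P,K,C,im,smin=110):
    hsv=cv2.cvtColor(im,cv2.COLOR_RGB2HSV);u,v=map(int,wpix(K,C,P))
    m=((hsv[...,0]>=lo)&(hsv[...,0]<=hi)&(hsv[...,1]>smin)).astype(np.uint8)
    w=np.zeros_like(m);w[max(v-50,0):v+50,max(u-60,0):u+60]=1
    n,L,S,_=cv2.connectedComponentsWithStats(m*w);i=1+S[1:,4].argmax();c=max(cv2.findContours((L==i).astype(np.uint8),0,2)[0],key=len)
    return np.array([wray(K,C,a,b,P[2])[:2] for a,b in cv2.convexHull(c)[:,0]],np.float32),S[i]
E
python3 - <<'E'
from h import *
f=np.load("w0.npz");im,K,C=f["im"],f["K"],f["C"]
P,S=potw(105,130,[.471,.26,.075],K,C,im);print(S,cv2.minEnclosingCircle(P),cv2.fitEllipse(P))
P,S=potw(105,130,[.464,.0895,.023],K,C,im);print(S,cv2.minAreaRect(P))
print(ctrl.get_state()["position"],ctrl.get_state()["tool_rot"])
E
```

```text
[ 297  155   65   65 2736] ((0.4687637686729431, 0.2627074122428894), 0.028349120169878006) ((0.4691597819328308, 0.2628800570964813), (0.054196860641241074, 0.05629201978445053), 68.30072784423828)
[ 139  171   91   87 4858] ((0.46262210607528687, 0.09576272964477539), (0.09474338591098785, 0.08796629309654236), 89.8897705078125)
[0.47372395 0.25708008 0.16160268] [-0.53294073 -3.09598783  0.00341765]
```

Emit:
step_arm(targets=[[-0.2,0,-2.5,0,0,0,1],[0,0,-2.5,0,0,0,1],[0,0,-2.5,0,0,0,1],[0,0,-2.5,0,0,0,1],[0,0,-2.0,0,0,0,1]])

```text
time: 1.82
position: [0.4683, 0.2621, 0.0404]
tool_rot: [-0.519, -3.097, 0.001]
ft_force: [0.4, 0.6, -0.8]
grip_width: 0.996
grip_force: 0.0
```

Emit:
step_arm(targets=[[0,0,-0.5,0,0,0,1],[0,0,0,0,0,0,1],[0,0,0,0,0,0,1],[0,0,0,0,0,0,1],[0,0,0,0,0,0,1]])

```text
time: 2.23
position: [0.471, 0.2622, 0.039]
tool_rot: [0.521, 3.096, 0.003]
ft_force: [0.3, 0.2, 0.2]
grip_width: 1.001
grip_force: 0.0
```

Emit:
step_arm(targets=[[0,0,-0.4,0,0,0,0.8],[0,0,0,0,0,0,0.5],[0,0,0,0,0,0,0.5],[0,0,0,0,0,0,0.5],[0,0,0,0,0,0,0.5]], force=20)

```text
time: 2.65
position: [0.4701, 0.2614, 0.0335]
tool_rot: [0.522, 3.098, 0.0]
ft_force: [0.2, -1.3, 0.4]
grip_width: 0.709
grip_force: 0.0
```

Emit:
step_arm(targets=[[0,0,0,0,0,0,0.4],[0,0,0,0,0,0,0.4],[0,0,0,0,0,0,0.4],[0,0,0,0,0,0,0.4],[0,0,0,0,0,0,0.4]])

```text
time: 3.07
position: [0.4701, 0.2615, 0.0335]
tool_rot: [0.522, 3.098, 0.001]
ft_force: [0.4, -0.3, 1.0]
grip_width: 0.618
grip_force: 20.0
```

Emit:
step_arm(targets=[[0,0,1.0,0,0,0,0.4],[0,0,1.5,0,0,0,0.4],[0,0,1.5,0,0,0,0.4],[0,0,1.0,0,0,0,0.4],[0,-0.6,0,0,0,0,0.4]])

```text
time: 3.48
position: [0.4712, 0.2573, 0.086]
tool_rot: [0.519, 3.095, 0.006]
ft_force: [0.4, 0.5, -2.4]
grip_width: 0.611
grip_force: 20.0
```

Emit:
step_arm(targets=[[-0.1,-1.5,0,0,0,0,0.4],[-0.1,-2.5,0,0,0,0,0.4],[-0.1,-3,0,0,0,0,0.4],[-0.1,-3,0,0,0,0,0.4],[-0.1,-2.5,0,0,0,0,0.4]])

```text
time: 3.9
position: [0.4634, 0.1262, 0.0821]
tool_rot: [-0.524, -3.095, 0.004]
ft_force: [0.9, -0.4, -2.1]
grip_width: 0.615
grip_force: 20.0
```

Emit:
step_arm(targets=[[-0.1,-2.5,0,0,0,0,0.4],[0,-1.5,0,0,0,0,0.4],[0,0,0,0,0,0,0.4],[0,0,0,0,0,0,0.4],[0,0,0,0,0,0,0.4]])

```text
time: 4.32
position: [0.4632, 0.0902, 0.0828]
tool_rot: [-0.522, -3.097, 0.0]
ft_force: [0.1, 1.1, -2.1]
grip_width: 0.615
grip_force: 20.0
```

Run:
```python
from h import *
im,d=ctrl.get_image("top");cv2.imwrite("pics/t1.png",cv2.resize(im[140:290,180:440,::-1],None,fx=3,fy=3,interpolation=2))
im,d,K,C,s=wrist();print(s["position"],s["time"]);np.savez("w1.npz",im=im,d=d,K=K,C=C);cv2.imwrite("pics/w1.png",im[...,::-1])
P,S=potw(105,130,[.464,.0895,.079+.04],K,C,im);print(S)
```

```text
[0.4634016  0.09076893 0.08291856] 4.3667
[ 263  229  115   43 3376]
```

View pics/w1.png

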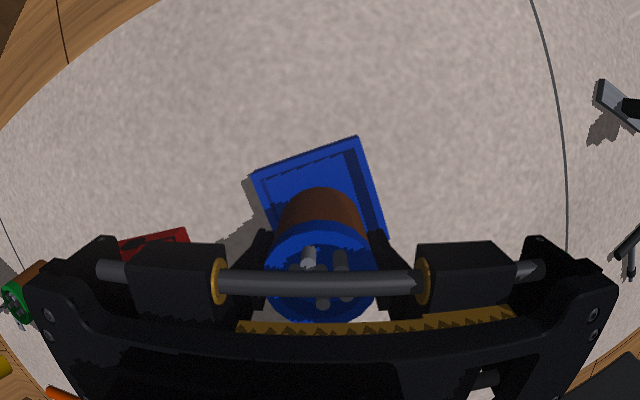

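The blue pot is held upright above its tray. The tray's visible outer corners are about (249,176), (358,137) and (388,235).

Run:
```python
from h import *
f=np.load("w1.npz");K,C=f["K"],f["C"]
a,b,c=[wray(K,C,*p,.023)[:2] for p in((249,176),(358,137),(388,235))];print(a,b,c,np.linalg.norm(a-b))
e=(b-a)/np.linalg.norm(b-a);n=np.array([e[1],-e[0]]);m=(a+b)/2
for q in(n,-n): print(m+q*.043)
```

```text
[0.4204102  0.04858308] [0.41946194 0.13458093] [0.501565   0.13488066] 0.08600307745532086
[0.46293346 0.09205611]
[0.37693869 0.09110789]
```

Emit:
step_arm(targets=[[0,0,-1.2,0,0,0,0.4],[0,0,-1.4,0,0,0,0.4],[0,0,-1.0,0,0,0,0.4],[0,0,-0.6,0,0,0,0.4],[0,0,0,0,0,0,0.4]])

```text
time: 4.83
position: [0.4632, 0.0906, 0.0403]
tool_rot: [-0.52, -3.097, 0.002]
ft_force: [-0.1, -0.2, -1.4]
grip_width: 0.617
grip_force: 20.0
```

Emit:
step_arm(targets=[[0,0,-0.1,0,0,0,0.4],[0,0,-0.1,0,0,0,0.4],[0,0,0,0,0,0,0.4],[0,0,0,0,0,0,0.4],[0,0,0,0,0,0,0.4]])

```text
time: 5.25
position: [0.4642, 0.0904, 0.0397]
tool_rot: [0.522, 3.097, 0.001]
ft_force: [-0.6, -0.2, -1.9]
grip_width: 0.613
grip_force: 20.0
```

Emit:
step_arm(targets=[[0,0,-0.1,0,0,0,0.4],[0,0,-0.1,0,0,0,0.4],[0,0,0,0,0,0,0.4],[0,0,0,0,0,0,0.4],[0,0,0,0,0,0,0.4]])

```text
time: 5.67
position: [0.4645, 0.0905, 0.0393]
tool_rot: [0.522, 3.098, 0.001]
ft_force: [-4.8, -0.2, 12.3]
grip_width: 0.618
grip_force: 20.0
```

Emit:
step_arm(targets=[[0,0,0.1,0,0,0,0.4],[0,0,0,0,0,0,0.65],[0,0,0,0,0,0,0.75],[0,0,0,0,0,0,0.9],[0,0,0,0,0,0,0.9]])

```text
time: 6.08
position: [0.464, 0.0903, 0.0383]
tool_rot: [0.522, 3.098, 0.0]
ft_force: [-0.1, 0.3, 0.0]
grip_width: 0.796
grip_force: 0.0
```

Emit:
step_arm(targets=[[0,0,0,0,0,0,1],[0,0,0.5,0,0,0,1],[0,0,2,0,0,0,1],[0,0,3,0,0,0,1],[0,0,3,0,0,0,1]])

```text
time: 6.5
position: [0.4631, 0.0899, 0.124]
tool_rot: [-0.522, -3.096, 0.002]
ft_force: [-0.1, 1.7, -0.1]
grip_width: 0.991
grip_force: 0.0
```

Emit:
step_arm(targets=[[2.0,-0.2,0.6,0,0,0,1],[3.5,-0.2,0.6,0,0,0,1],[3.7,-0.2,0.6,0,0,0,1],[3.7,-0.2,0.6,0,0,0,1],[3.0,-0.2,0.6,0,0,0,1]])

```text
time: 6.92
position: [0.6253, 0.0804, 0.1541]
tool_rot: [0.521, 3.097, 0.0]
ft_force: [0.5, 0.1, 0.5]
grip_width: 0.999
grip_force: 0.0
```

Emit:
step_arm(targets=[[0,0,0.2,0,0,0,1],[0,0,0,0,0,0,1],[0,0,0,0,0,0,1],[0,0,0,0,0,0,1],[0,0,0,0,0,0,1]])

```text
time: 7.33
position: [0.6218, 0.0807, 0.1554]
tool_rot: [-0.521, -3.097, -0.001]
ft_force: [0.9, -1.1, -1.0]
grip_width: 1.003
grip_force: 0.0
```

Run:
```python
from h import *
im,d,K,C,s=wrist();print(s["position"],s["time"]);np.savez("w2.npz",im=im,d=d,K=K,C=C);cv2.imwrite("pics/w2.png",im[...,::-1])
print(wpix(K,C,[.622,.079,.075]))
P,S=potw(18,36,[.622,.079,.075],K,C,im);print(S,cv2.minEnclosingCircle(P))
```

```text
[0.6217776  0.08069232 0.15540798] 7.3333
(np.float64(318.6170165290073), np.float64(202.31791105380825))
[ 287  166   67   67 2873] ((0.6204749345779419, 0.08074136078357697), 0.029048630967736244)
```

View pics/w2.png

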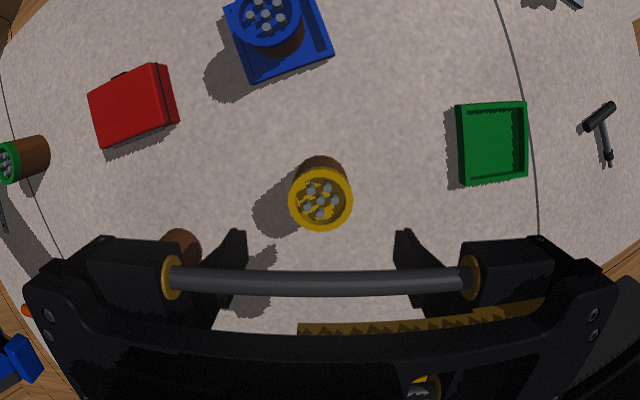

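The yellow pot is centred at about (320,199), and the blue pot stands in its tray at (275,20). The TCP is already over the yellow pot, so I'll descend.

Emit:
step_arm(targets=[[-0.1,0,-2.5,0,0,0,1],[0,0,-3,0,0,0,1],[0,0,-3,0,0,0,1],[0,0,-2.4,0,0,0,1],[0,0,-1.0,0,0,0,1]])

```text
time: 7.8
position: [0.6187, 0.0804, 0.0329]
tool_rot: [-0.52, -3.093, 0.003]
ft_force: [-0.4, -0.3, -0.3]
grip_width: 0.997
grip_force: 0.0
```

Emit:
step_arm(targets=[[0,0,-0.2,0,0,0,1],[0,0,0,0,0,0,0.8],[0,0,0,0,0,0,0.5],[0,0,0,0,0,0,0.5],[0,0,0,0,0,0,0.5]])

```text
time: 8.22
position: [0.6232, 0.0806, 0.0362]
tool_rot: [0.521, 3.095, 0.002]
ft_force: [0.7, -0.4, -0.9]
grip_width: 0.783
grip_force: 0.0
```

Emit:
step_arm(targets=[[0,0,0,0,0,0,0.4],[0,0,0,0,0,0,0.4],[0,0,0,0,0,0,0.4],[0,0,0,0,0,0,0.4],[0,0,0,0,0,0,0.4]])

```text
time: 8.63
position: [0.6224, 0.0805, 0.0351]
tool_rot: [0.522, 3.097, 0.001]
ft_force: [-0.3, 0.0, 4.8]
grip_width: 0.617
grip_force: 20.0
```

Emit:
step_arm(targets=[[0,0,1.0,0,0,0,0.4],[0,0,2.0,0,0,0,0.4],[0,0,2.5,0,0,0,0.4],[0,0,2.5,0,0,0,0.4],[0,0,2.0,0,0,0,0.4]])

```text
time: 9.05
position: [0.6221, 0.0802, 0.1363]
tool_rot: [0.522, 3.097, 0.0]
ft_force: [1.2, 1.3, -0.5]
grip_width: 0.617
grip_force: 20.0
```

Emit:
step_arm(targets=[[0,-0.8,1.0,0,0,0,0.4],[0.2,-2,0,0,0,0,0.4],[0.3,-2.7,0,0,0,0,0.4],[0.3,-3,0,0,0,0,0.4],[0.3,-3,0,0,0,0,0.4]])

```text
time: 9.47
position: [0.6323, -0.0361, 0.1438]
tool_rot: [-0.52, -3.097, 0.001]
ft_force: [1.5, -0.9, -0.8]
grip_width: 0.617
grip_force: 20.0
```

Emit:
step_arm(targets=[[0.3,-3,0,0,0,0,0.4],[0.3,-3,0,0,0,0,0.4],[0.3,-3,0,0,0,0,0.4],[0.3,-3,0,0,0,0,0.4],[0.3,-3,0,0,0,0,0.4]])

```text
time: 9.88
position: [0.647, -0.1868, 0.1436]
tool_rot: [-0.522, -3.096, 0.0]
ft_force: [1.5, 0.5, -1.3]
grip_width: 0.618
grip_force: 20.0
```

Emit:
step_arm(targets=[[0.2,-2.6,0,0,0,0,0.4],[0,-2,0,0,0,0,0.4],[0,-1.5,0,0,0,0,0.4],[0,0,0,0,0,0,0.4],[0,0,0,0,0,0,0.4]])

```text
time: 10.3
position: [0.6493, -0.2461, 0.1438]
tool_rot: [-0.524, -3.096, -0.001]
ft_force: [-0.3, 0.7, -1.6]
grip_width: 0.614
grip_force: 20.0
```

Emit:
step_arm(targets=[[0,0,-1.5,0,0,0,0.4],[0,0,-2,0,0,0,0.4],[0,0,-1.5,0,0,0,0.4],[0,0,0,0,0,0,0.4],[0,0,0,0,0,0,0.4]])

```text
time: 10.72
position: [0.6499, -0.2428, 0.0935]
tool_rot: [-0.517, -3.096, -0.003]
ft_force: [-0.1, 0.4, -0.3]
grip_width: 0.617
grip_force: 20.0
```

Run:
```python
from h import *
im,d,K,C,s=wrist();print(s["position"],s["time"],s["grip_force"]);np.savez("w3.npz",im=im,d=d,K=K,C=C);cv2.imwrite("pics/w3.png",im[...,::-1])
```

```text
[ 0.6499036  -0.24281079  0.09350619] 10.7167 19.99973750207573
```

View pics/w3.png

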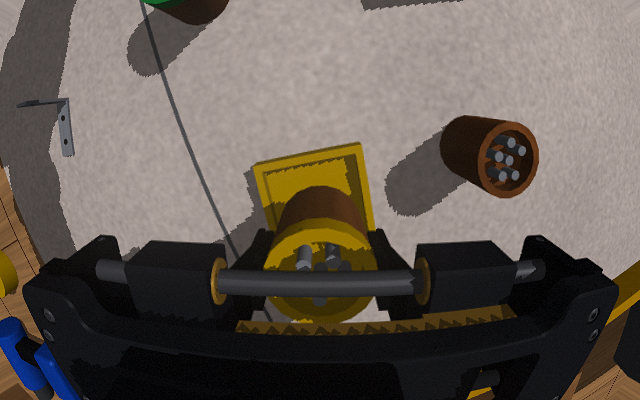

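The yellow pot is upright over its tray. The tray's far corners are about (255,164) and (361,143), and the plain pot is untouched at (508,158).

Run:
```python
from h import *
f=np.load("w3.npz");K,C=f["K"],f["C"]
a,b=[wray(K,C,*p,.023)[:2] for p in((255,164),(361,143))];print(a,b,np.linalg.norm(a-b))
e=(b-a)/np.linalg.norm(b-a);n=np.array([e[1],-e[0]]);print((a+b)/2+n*.043, ctrl.get_state()["position"])
```

```text
[ 0.60118533 -0.27997399] [ 0.61248164 -0.19729773] 0.08344442471422509
[ 0.64943764 -0.244457  ] [ 0.65068047 -0.24379396  0.09486724]
```

Emit:
step_arm(targets=[[0,0,-1.2,0,0,0,0.4],[0,0,-1.6,0,0,0,0.4],[0,0,-1.4,0,0,0,0.4],[0,0,-0.8,0,0,0,0.4],[0,0,-0.2,0,0,0,0.4]])

```text
time: 11.18
position: [0.6492, -0.2451, 0.041]
tool_rot: [-0.521, -3.096, -0.001]
ft_force: [-1.4, 0.6, 1.3]
grip_width: 0.616
grip_force: 20.0
```

Emit:
step_arm(targets=[[0,0,-0.1,0,0,0,0.4],[0,0,0,0,0,0,0.4],[0,0,0,0,0,0,0.4],[0,0,0,0,0,0,0.4],[0,0,0,0,0,0,0.4]])

```text
time: 11.6
position: [0.6503, -0.2458, 0.0419]
tool_rot: [0.522, 3.097, -0.0]
ft_force: [-0.9, -0.7, -1.6]
grip_width: 0.619
grip_force: 20.0
```

Emit:
step_arm(targets=[[0,0,-0.1,0,0,0,0.4],[0,0,0,0,0,0,0.4],[0,0,0,0,0,0,0.4],[0,0,0,0,0,0,0.4],[0,0,0,0,0,0,0.4]])

```text
time: 12.02
position: [0.6505, -0.2459, 0.041]
tool_rot: [0.522, 3.097, -0.0]
ft_force: [-0.1, 0.5, 3.7]
grip_width: 0.616
grip_force: 20.0
```

Emit:
step_arm(targets=[[0,0,0,0,0,0,0.65],[0,0,0,0,0,0,0.7],[0,0,0,0,0,0,0.75],[0,0,0,0,0,0,0.9],[0,0,0,0,0,0,0.9]])

```text
time: 12.43
position: [0.6497, -0.2456, 0.04]
tool_rot: [-0.522, -3.097, -0.0]
ft_force: [0.1, 0.3, 0.4]
grip_width: 0.822
grip_force: 0.0
```

Emit:
step_arm(targets=[[0,0,0,0,0,0,1],[0,0,0.5,0,0,0,1],[0,0,2,0,0,0,1],[0,0,3,0,0,0,1],[0,0,3,0,0,0,1]])

```text
time: 12.85
position: [0.6492, -0.2454, 0.1256]
tool_rot: [-0.522, -3.096, -0.0]
ft_force: [0.4, 0.3, 0.1]
grip_width: 0.998
grip_force: 0.0
```

Emit:
step_arm(targets=[[-2,-0.4,0.9,0,0,0,1],[-3.2,-0.6,0.9,0,0,0,1],[-3.5,-0.6,0.9,0,0,0,1],[-3.5,-0.6,0.3,0,0,0,1],[-3.5,-0.6,0,0,0,0,1]])

```text
time: 13.27
position: [0.492, -0.2744, 0.1568]
tool_rot: [0.521, 3.096, -0.0]
ft_force: [-0.3, -1.1, 0.7]
grip_width: 0.998
grip_force: 0.0
```

Emit:
step_arm(targets=[[-3,-0.5,0,0,0,0,1],[-1.4,-0.2,0,0,0,0,1],[0,0,0,0,0,0,1],[0,0,0,0,0,0,1],[0,0,0,0,0,0,1]])

```text
time: 13.68
position: [0.4504, -0.2802, 0.1559]
tool_rot: [0.52, 3.097, 0.0]
ft_force: [-0.4, -0.0, -0.3]
grip_width: 1.001
grip_force: 0.0
```

Run:
```python
from h import *
im,d,K,C,s=wrist();print(s["position"],s["time"]);np.savez("w4.npz",im=im,d=d,K=K,C=C);cv2.imwrite("pics/w4.png",im[...,::-1])
print(wpix(K,C,[.4475,-.28,.075]))
P,S=potw(45,85,[.4475,-.28,.075],K,C,im,90);print(S,cv2.minEnclosingCircle(P))
```

```text
[ 0.4503933  -0.28019118  0.15590588] 13.6833
(np.float64(319.53815397701413), np.float64(197.81140900579422))
[ 287  163   65   66 2756] ((0.4464893639087677, -0.27971625328063965), 0.028555739670991898)
```

View pics/w4.png

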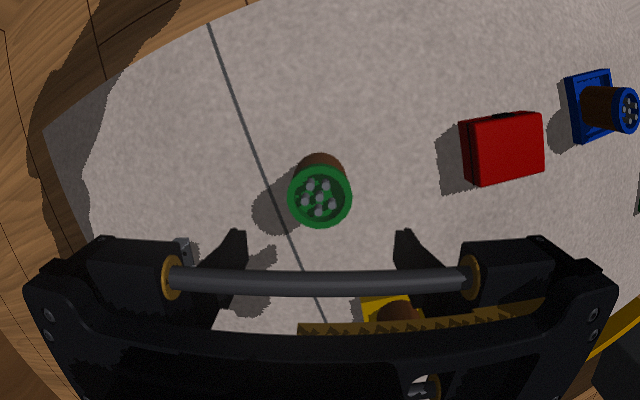

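The green pot is centred at about (319,196), and the fingers are clear of the red box and brace. Descending.

Emit:
step_arm(targets=[[-0.3,0,-2.5,0,0,0,1],[0,0,-3,0,0,0,1],[0,0,-3,0,0,0,1],[0,0,-2.4,0,0,0,1],[0,0,-1.0,0,0,0,1]])

```text
time: 14.15
position: [0.4449, -0.279, 0.0328]
tool_rot: [-0.518, -3.093, -0.001]
ft_force: [-1.1, 0.5, -0.3]
grip_width: 0.998
grip_force: 0.0
```

Emit:
step_arm(targets=[[0,0,-0.2,0,0,0,1],[0,0,0,0,0,0,0.8],[0,0,0,0,0,0,0.5],[0,0,0,0,0,0,0.5],[0,0,0,0,0,0,0.5]])

```text
time: 14.57
position: [0.4472, -0.2812, 0.0358]
tool_rot: [0.521, 3.095, -0.0]
ft_force: [-0.3, 0.2, 0.4]
grip_width: 0.777
grip_force: 0.0
```

Emit:
step_arm(targets=[[0,0,0,0,0,0,0.4],[0,0,0,0,0,0,0.4],[0,0,0,0,0,0,0.4],[0,0,0,0,0,0,0.4],[0,0,0,0,0,0,0.4]])

```text
time: 14.98
position: [0.4464, -0.2807, 0.035]
tool_rot: [0.522, 3.097, 0.0]
ft_force: [-1.2, 1.1, 5.6]
grip_width: 0.622
grip_force: 20.0
```

Emit:
step_arm(targets=[[0,0,1.0,0,0,0,0.4],[0,0,2.0,0,0,0,0.4],[0,0,2.5,0,0,0,0.4],[0,0,2.5,0,0,0,0.4],[0,0,2.0,0,0,0,0.4]])

```text
time: 15.4
position: [0.4459, -0.2811, 0.1362]
tool_rot: [0.522, 3.097, -0.001]
ft_force: [0.4, -0.1, -2.0]
grip_width: 0.614
grip_force: 20.0
```

Emit:
step_arm(targets=[[0.2,0.8,1.0,0,0,0,0.4],[0.6,1.8,0,0,0,0,0.4],[0.9,2.6,0,0,0,0,0.4],[1,2.9,0,0,0,0,0.4],[1,2.9,0,0,0,0,0.4]])

```text
time: 15.82
position: [0.4826, -0.169, 0.144]
tool_rot: [-0.523, -3.097, -0.001]
ft_force: [0.4, -1.1, -1.0]
grip_width: 0.613
grip_force: 20.0
```

Emit:
step_arm(targets=[[1,2.9,0,0,0,0,0.4],[1,2.9,0,0,0,0,0.4],[1,2.9,0,0,0,0,0.4],[1,2.9,0,0,0,0,0.4],[1,2.9,0,0,0,0,0.4]])

```text
time: 16.23
position: [0.5325, -0.0235, 0.1438]
tool_rot: [-0.521, -3.097, 0.0]
ft_force: [0.5, 0.1, -0.2]
grip_width: 0.615
grip_force: 20.0
```

Emit:
step_arm(targets=[[1,2.9,0,0,0,0,0.4],[1,2.9,0,0,0,0,0.4],[1,2.9,0,0,0,0,0.4],[1,2.9,0,0,0,0,0.4],[1,2.9,0,0,0,0,0.4]])

```text
time: 16.65
position: [0.5823, 0.1214, 0.1436]
tool_rot: [-0.521, -3.097, 0.001]
ft_force: [0.5, -0.1, -1.1]
grip_width: 0.618
grip_force: 20.0
```

Emit:
step_arm(targets=[[1,2.9,0,0,0,0,0.4],[1,2.9,0,0,0,0,0.4],[1,2.9,0,0,0,0,0.4],[1,2.9,0,0,0,0,0.4],[0.8,2.3,0,0,0,0,0.4]])

```text
time: 17.07
position: [0.63, 0.2619, 0.1432]
tool_rot: [-0.518, -3.097, -0.0]
ft_force: [0.7, 0.8, -0.8]
grip_width: 0.614
grip_force: 20.0
```

Emit:
step_arm(targets=[[0.5,1.5,0,0,0,0,0.4],[0,0,0,0,0,0,0.4],[0,0,0,0,0,0,0.4],[0,0,0,0,0,0,0.4],[0,0,0,0,0,0,0.4]])

```text
time: 17.48
position: [0.6359, 0.2714, 0.1442]
tool_rot: [-0.525, -3.097, 0.002]
ft_force: [-0.4, -0.6, -1.5]
grip_width: 0.616
grip_force: 20.0
```

Emit:
step_arm(targets=[[0,0,-1.5,0,0,0,0.4],[0,0,-2,0,0,0,0.4],[0,0,-1.5,0,0,0,0.4],[0,0,0,0,0,0,0.4],[0,0,0,0,0,0,0.4]])

```text
time: 17.9
position: [0.6355, 0.2718, 0.0939]
tool_rot: [-0.524, -3.096, 0.002]
ft_force: [1.0, 0.1, 0.2]
grip_width: 0.616
grip_force: 20.0
```

Run:
```python
from h import *
im,d,K,C,s=wrist();print(s["position"],s["time"],s["grip_force"]);np.savez("w5.npz",im=im,d=d,K=K,C=C);cv2.imwrite("pics/w5.png",im[...,::-1])
```

```text
[0.63545777 0.27179437 0.0938636 ] 17.9 19.999696305021644
```

View pics/w5.png

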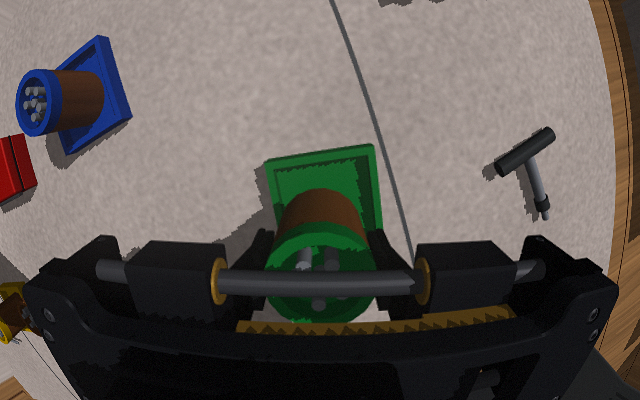

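The green pot is over its tray, whose far corners are about (265,160) and (376,144).

Run:
```python
from h import *
f=np.load("w5.npz");K,C=f["K"],f["C"]
a,b=[wray(K,C,*p,.023)[:2] for p in((265,160),(376,144))];print(a,b,np.linalg.norm(a-b))
e=(b-a)/np.linalg.norm(b-a);n=np.array([e[1],-e[0]]);print((a+b)/2+n*.043, ctrl.get_state()["position"])
```

```text
[0.58641997 0.24317029] [0.60266529 0.3280944 ] 0.08646395312358626
[0.63677684 0.27755327] [0.63634087 0.27241227 0.09516785]
```

Emit:
step_arm(targets=[[0.1,0.3,-1.2,0,0,0,0.4],[0,0,-1.6,0,0,0,0.4],[0,0,-1.4,0,0,0,0.4],[0,0,-0.8,0,0,0,0.4],[0,0,-0.2,0,0,0,0.4]])

```text
time: 18.37
position: [0.6362, 0.276, 0.041]
tool_rot: [-0.522, -3.096, 0.002]
ft_force: [-0.9, -0.6, 2.5]
grip_width: 0.615
grip_force: 20.0
```

Emit:
step_arm(targets=[[0,0,-0.1,0,0,0,0.4],[0,0,0,0,0,0,0.4],[0,0,0,0,0,0,0.4],[0,0,0,0,0,0,0.4],[0,0,0,0,0,0,0.4]])

```text
time: 18.78
position: [0.6373, 0.2764, 0.0419]
tool_rot: [0.522, 3.097, 0.001]
ft_force: [0.3, 0.3, -1.1]
grip_width: 0.615
grip_force: 20.0
```

Emit:
step_arm(targets=[[0,0,-0.1,0,0,0,0.4],[0,0,0,0,0,0,0.4],[0,0,0,0,0,0,0.4],[0,0,0,0,0,0,0.4],[0,0,0,0,0,0,0.4]])

```text
time: 19.2
position: [0.6374, 0.2765, 0.041]
tool_rot: [0.522, 3.097, 0.001]
ft_force: [-1.0, 0.1, 3.3]
grip_width: 0.614
grip_force: 20.0
```

Contact with the floor, same as for the yellow pot. Releasing, then lifting clear.

Emit:
step_arm(targets=[[0,0,0,0,0,0,0.65],[0,0,0,0,0,0,0.7],[0,0,0,0,0,0,0.75],[0,0,0,0,0,0,0.9],[0,0,0,0,0,0,0.9]])

```text
time: 19.62
position: [0.6368, 0.2763, 0.0401]
tool_rot: [-0.522, -3.098, 0.0]
ft_force: [0.1, 1.4, 0.3]
grip_width: 0.823
grip_force: 0.0
```

Emit:
step_arm(targets=[[0,0,0,0,0,0,1],[0,0,0.5,0,0,0,1],[0,0,2,0,0,0,1],[0,0,3,0,0,0,1],[0,0,3,0,0,0,1]])

```text
time: 20.03
position: [0.6362, 0.2759, 0.1256]
tool_rot: [-0.522, -3.096, 0.002]
ft_force: [0.9, 0.7, -0.4]
grip_width: 0.997
grip_force: 0.0
```

Emit:
step_arm(targets=[[0,0,3,0,0,0,1],[-2,3,2,0,0,0,1],[-3,3,0,0,0,0,1],[-3,3,0,0,0,0,1],[-3,3,0,0,0,0,1]])

```text
time: 20.45
position: [0.5277, 0.3958, 0.1767]
tool_rot: [0.523, 3.097, 0.003]
ft_force: [0.7, 0.4, 0.3]
grip_width: 0.999
grip_force: 0.0
```

Emit:
step_arm(targets=[[-3,3,0,0,0,0,1],[-3,3,0,0,0,0,1],[-3,3,0,0,0,0,1],[-2,2,0,0,0,0,1],[0,0,0,0,0,0,1]])

```text
time: 20.87
position: [0.4117, 0.5105, 0.1758]
tool_rot: [-0.502, -3.096, -0.006]
ft_force: [-1.1, 0.7, -0.7]
grip_width: 1.001
grip_force: 0.0
```

Run:
```python
from h import *
im,d=ctrl.get_image("top");W=world("top",d);print(ctrl.get_state()["time"],ctrl.get_state()["position"])
for k,p,t in(("b",(.4635,.09),(.4636,.0895)),("y",(.65,-.246),(.650,-.2478)),("g",(.637,.275),(.638,.273)),("plain",(.644,-.108),(0,0))):
    s=(W[...,2]>.064)&(W[...,2]<.095)&(np.hypot(W[...,0]-p[0],W[...,1]-p[1])<.05)
    c=np.argwhere(s)[:,::-1].astype(np.int32)
    P=np.array([ray("top",a,b,.079 if k!="plain" else .075)[:2] for a,b in cv2.convexHull(c)[:,0]],np.float32);o=cv2.minEnclosingCircle(P);print(k,len(c),np.round(o[0],4),round(o[1],4),"tray",t,W[s][:,2].max())
cv2.imwrite("pics/t2.png",cv2.resize(im[130:280,140:490,::-1],None,fx=2.2,fy=2.2,interpolation=2))
```

```text
20.9167 [0.41551255 0.50715777 0.17575602]
b 252 [0.4647 0.0876] 0.0276 tray (0.4636, 0.0895) 0.08796866159427694
y 245 [ 0.649  -0.2478] 0.0295 tray (0.65, -0.2478) 0.08825733589824689
g 260 [0.6382 0.2721] 0.0293 tray (0.638, 0.273) 0.08755214195428361
plain 144 [ 0.6449 -0.1086] 0.0273 tray (0, 0) 0.08487978450896104
```

View pics/t2.png

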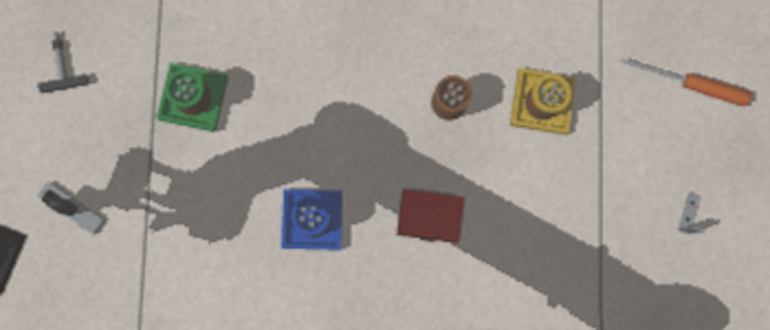

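All three banded pots stand in their own trays: green at crop (190,92), blue at (312,216) and yellow at (550,95), each within about 2 mm of centre. Everything else is where it was, so I'm handing in.

Emit:
step_arm(targets=[[0,0,0,0,0,0,1],[0,0,0,0,0,0,1],[0,0,0,0,0,0,1],[0,0,0,0,0,0,1],[0,0,0,0,0,0,1]])

```text
time: 21.33
position: [0.4214, 0.5021, 0.1755]
tool_rot: [0.525, 3.097, -0.0]
ft_force: [0.2, -0.8, -0.8]
grip_width: 1.002
grip_force: 0.0
```

```bash
python3 -c "
from bench import ctrl
print(ctrl.close_job())"
```

```text
the job is handed in; nothing more can be done
None
```

I handed the job in at about 21 s: the blue, yellow and green pots stand in their own trays, each about 2 mm from centre in the last top view, and nothing else appears to have moved; the hand-in returned no verdict.

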